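Load the amber film reel on the dispenser

TASK

Load the film dispenser: swing its roller arm out well clear of the spindle, lower the amber reel upright over the spindle until it sits fully down on its seat (do not let it drop), let go, and then swing the arm back in until its roller rests against the reel. Leave the black reel, the white bottle and the beaker where they stand.

Things in the scene. Friction and masses are not known exactly. Their poses are not given: they have to be found in the camera images.
- stand: Fixed blue dispenser stand, plate 200 x 130 x 12 mm on the bench. Origin: underside, on the spindle axis; z up; +x from the spindle to the arm's pivot (x 105, y 0 mm). Plate spans x -60 to 140, y -65 to 65 mm. On the axis a seat collar, 44 mm diameter, top at z 20 mm; from it the steel spindle, 20 mm diameter, straight to z 70, tapering to 9 mm at its top at z 80 mm.
- seat (a point): Centre of the seat collar's top face, on the spindle axis, 20 mm above the bench; the reel's underside rests here. z up, axes as the stand's.
- roller_post (a point): Top centre of the red upright push post on the roller arm's free end, 130 mm above the bench. Post 14 mm diameter, from 85 to 130 mm above the bench; under it on the same axis the black rubber roller, 22 mm diameter, 32 to 85 mm; the axis is 75 mm from the pivot. Flat aluminium arm below: 14 mm wide, 22 to 32 mm above the bench; pivot hub 24 mm diameter, up to 40 mm.
- roller_arm (a joint): Roller arm's angle q about its upright pivot, 0 to 1.6 rad; stays where left (under 1 N at the post). At 0 it points at the spindle; growing, it swings out to the stand's +y: post axis in the stand's frame x = 105 - 75 cos q, y = 75 sin q mm. It starts swung in, where the roller is in the reel's way. With a reel seated the roller meets its flanges at about 0.58.
- amber_reel: Loose reel of amber film, about 0.3 kg, upright on the bench. Origin: centre of its underside; z along its axis. White flanges 96 mm diameter at z 0 to 5 and 60 to 65 mm, film 80 mm diameter between, and on top an amber neck to grip, 40 mm diameter, z 65 to 97 mm. Bore 23 mm diameter right through. Four amber dots on the top flange.
- black_reel: Loose reel of the same shape wound with black film, with a black neck and black dots; a bystander to be left alone. Origin: centre of its underside.
- white_bottle: Bystander: standing white bottle with a green label, 72 mm in diameter, 150 mm tall. Origin: centre of its underside.
- beaker: Bystander: open grey plastic beaker, 72 mm in diameter, 85 mm tall. Origin: centre of its underside.
Mind the look-alikes: they are no part of the job. What is shaped like the stand but pink is not meant.

How it is judged:
On the way, in this order (a step that is already met when the one before it is completed fails the run):
1. the roller arm is swung out clear of the reel's place (past 0.75 rad) (value of joint roller_arm above 0.75 rad), for 0.2 s.
2. the amber reel is on the spindle, fully down and upright, and let go (horizontal distance between amber_reel and seat below 0.004 m and z of amber_reel in the frame of seat between -0.003 and 0.003 m and angle between amber_reel's own z axis and vertical below 0.05 rad and contact force between the fingers and amber_reel below 0.05 N), for 0.2 s.
At the end, for the whole second after the job is handed in: The amber reel is on the spindle, within 4 mm of its axis, its underside within 3 mm of the seat, upright within 0.05 rad, released and at rest; the roller arm is swung in so that the roller's axis is within 64 mm of the reel's axis (touching is about 59 mm), and at rest (all of step 2 and horizontal distance between roller_post and amber_reel below 0.064 m and linear speed of amber_reel below 0.02 m/s and velocity of joint roller_arm between -0.05 and 0.05 rad/s).
It fails at once if the amber reel is dropped down the spindle (faster than 0.6 m/s) (horizontal distance between amber_reel and seat below 0.012 m and z of amber_reel in the frame of seat below 0.09 m and linear speed of amber_reel above 0.6 m/s).
It fails at once if the black reel is moved more than 30 mm (distance of black_reel from where it was at the start of the episode above 0.03 m).
It fails at once if the white bottle is moved more than 30 mm (distance of white_bottle from where it was at the start of the episode above 0.03 m).
It fails at once if the beaker is moved more than 30 mm (distance of beaker from where it was at the start of the episode above 0.03 m).
It also fails if it takes over 72 s, if anything falls off the work surface, if the arm or the gripper's body presses on something with over 40 N, if the wrist force passes 120 N, or if a joint passes its speed limit or range.

ROBOT

A 6-joint arm with a two-finger parallel gripper is mounted at the origin on the work surface. World frame = base frame: x ahead of the robot, y to its left, z up, the work surface at z = 0. Lengths are in m, angles in rad, forces in N, time in s.
With the tool pointing down it reaches from about 0.35 to 0.775 m from the base axis. Payload 7.3 kg.
Tool frame: the origin (TCP) lies midway between the tips of the shut fingers; the grasp point (between the pads) lies 19 mm behind it; z points along the fingers, y is the line along which they close (so a half turn about z gives the same grasp; the last joint's range is limited). The gripper opens to 92 mm and grips with 3 to 60 N. Pads are 19 mm wide; open, the fingers measure 130 mm over their backs; the gripper's body (75 mm by 190 mm) begins 47 mm behind the grasp point.
Start: joints at [1.068, 0.342, 1.524, -0, 1.275, -0.146], TCP at [0.183, 0.492, 0.227] pointing down, gripper open.
Joint ranges: [-2.53, 2.53], [-0.77, 2.02], [0.04, 2.7], [-1, 4.14], [0.28, 2.66], [-3.11, 3.11]. Speed limits (rad/s): [2.57, 2.57, 3.14, 3.14, 3.14, 3.14].

INTERFACE

Orientations are given as a unit quaternion [x, y, z, w].
In Python, from rig import robot, eyes, job gives the robot as it stands.
- The arm moves only by the tool apply_moves, never from a script. Its argument "steps" is one flat list of numbers, 5 for each row, row after row: the shift along the world's x, y, z in m, then the turn about the world's z in rad, then the opening, from -1 (shut) to 1 (fully open). In form: [tx, ty, tz, spin, hand, tx, ty, tz, spin, hand, ...]. A call has exactly 5 rows; each row shifts and turns the commanded pose from where the row before left it; what a row does not reach is not made up. A row lasts 1/10 s, in which the tool goes at most 50 mm and 8.59 degrees, less where a joint would pass 70% of its speed; a pose out of reach is approached as far as the arm can. A call is refused whole if a number of a shift passes 0.05 or a number of a turn 0.15, either way. A call with a gripper value outside its range is refused whole. The fingers move at their own pace and stop on an object; "grip_force" is the grip in N (left out, the last holds). Time passes only in rows, so rows that do not move let the fingers close, or fill a call up. It gives the time, the measured TCP pose, the force, the opening and the grip force at its end, in the units of the state.
- robot.get_state(): the state, without advancing time (a new reading comes with each control period).
- eyes.capture(name): name is "scene" or "top"; returns a dict with "pixels" (480x640x3 uint8, red, green, blue), "camera_matrix" (3x3 intrinsics, pixels), "k1" (the pictures are not rectified: a ray, as slopes to the right and down, at radius r is drawn at 1 + k1 r^2 times it, then the intrinsics apply), "R" (3x3) and "t" (3): a world point X has camera coordinates R X + t. Camera axes: x right, y down, z forward; pixel columns grow to the right and rows downward; lengths in m; the calibration is good to about 2 mm. A picture is of the moment at which its call begins. There is no depth.
- job.hand_in(): hands the job in; it is judged then, once.
The state is a dict: "time_s": time; "qpos": joint angles; "qd": joint speeds; "effort": joint torques, N m; "tcp_pos": TCP position; "tcp_rot": TCP orientation; "force": force on the tool from outside, world axes, zero at the start; "moment": the same for the moment, N m; "finger_gap": opening from 0.0 (shut) to 1.0 (fully open); "grasp_force": force on a finger pad.
Only numpy, scipy, OpenCV 4.12 (cv2) and the standard library are available. Lean on these libraries where they do the work, as an engineer would, in place of code of your own. Each camera call takes 0.05 s, during which the arm holds its last target. There are 200 camera calls.

## Working session

There is one attempt and no reset: what is moved stays moved. The work goes in short steps, Python scripts to look and compute and a tool call to move; the robot and the scene stay as the last step left them, time stands still between calls to the robot, and variables do not carry over. Pictures are saved under pics/ and viewed, at most 10 in all, crops included, and the job is handed in when it is done.

Besides the shell and the picture viewer there is one more tool, called after "Emit:" as name(argument=value, ...), one argument or row to a line, values as JSON. apply_moves: Moves the arm, as the interface text tells. Its arguments: {"type":"object","properties":{"steps":{"type":"array","items":{"type":"number"}},"grip_force":{"type":"number"}},"required":["steps"]}

```bash
mkdir -p pics; cat > h.py <<'E'
import numpy as np, cv2
from rig import robot, eyes, job
def snap(n,f=None):
    c=eyes.capture(n)
    if f: cv2.imwrite(f'pics/{f}.png',c['pixels'][:,:,::-1])
    return c
def ray(c,u,v):
    K=np.array(c['camera_matrix']);k=float(c['k1'])
    p=cv2.undistortPoints(np.array([[[u,v]]],float),K,np.array([k,0,0,0,0.]))[0,0]
    R=np.array(c['R']);t=np.array(c['t'])
    return -R.T@t, R.T@np.array([p[0],p[1],1])
def onz(c,u,v,z):
    o,d=ray(c,u,v); return o+d*(z-o[2])/d[2]
def proj(c,X):
    K=np.array(c['camera_matrix'])
    return cv2.projectPoints(np.array([X],float),cv2.Rodrigues(np.array(c['R']))[0],np.array(c['t'],float),K,np.array([float(c['k1']),0,0,0,0]))[0][0,0]
E
python3 - <<'E'
from h import *
for n in('scene','top'):
    c=snap(n,n+'0'); o,_=ray(c,320,240); print(n,o.round(3),c['k1'],np.array(c['R']).round(2).tolist())
print(robot.get_state())
E
```

```text
scene [ 1.222 -0.432  0.793] -0.10901186960862927 [[0.46, 0.89, 0.01], [0.54, -0.27, -0.8], [-0.7, 0.37, -0.61]]
top [0.406 0.018 1.183] -0.06377339114890795 [[-0.02, -1.0, 0.02], [-1.0, 0.02, -0.04], [0.04, -0.02, -1.0]]
{'time_s': 0.1, 'qpos': array([ 1.06796157e+00,  3.42703226e-01,  1.52495326e+00, -3.13753870e-06,
        1.27540456e+00, -1.45999598e-01]), 'qd': array([ 0.00028505, -0.00319051, -0.00265274,  0.00083734, -0.00010321,
       -0.00081772]), 'effort': array([ 2.27566947e-03, -4.32002735e+01, -2.44695640e+01,  7.19273603e-02,
        5.26035635e-02, -1.53319439e-05]), 'tcp_pos': array([0.18318289, 0.49159988, 0.22607733]), 'tcp_rot': array([ 1.77471996e-01,  9.84125577e-01, -6.96375210e-04, -2.32607145e-04]), 'force': array([-0.56027123, -0.13519285, -0.22709408]), 'moment': array([ 0.01930813, -0.01525075,  0.02219112]), 'grasp_force': 0.0, 'finger_gap': 0.9978750700910359}
```

View pics/scene0.png

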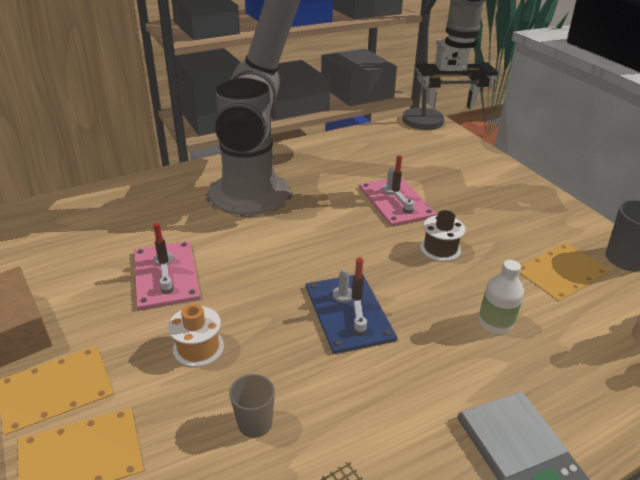

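View pics/top0.png

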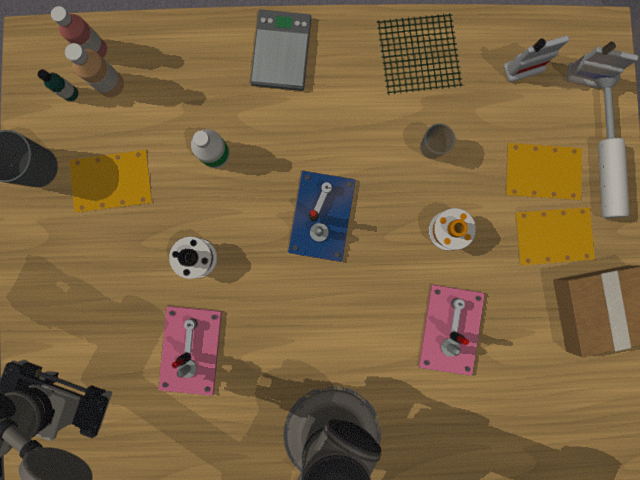

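The top view shows the blue stand at (323,215), with its spindle at (319,232), pivot at (327,187) and red post at (314,213). The amber reel is at (453,229), the black reel at (193,257), the bottle at (209,148) and the beaker at (437,140). In the scene view the stand is at (350,308) and the amber reel at (196,335).
- **Stands:** blue at top (323,215), pink at (190,350) and (453,330). The blue one is meant, because pink is ruled out.
- **Reels:** amber neck and dots at (453,229), black at (193,257). The amber one is meant.

```bash
cat > m.py <<'E'
from h import *
def comp(mask,near,r=60):
    m=np.zeros_like(mask); cv2.circle(m,near,r,255,-1); m&=mask
    n,l,s,ce=cv2.connectedComponentsWithStats(m)
    i=1+np.argmax(s[1:,4]); return (l==i).astype(np.uint8)*255, ce[i], s[i]
def hsv(c): return cv2.cvtColor(c['pixels'],cv2.COLOR_RGB2HSV)
E
python3 - <<'E'
from m import *
t=snap('top'); h=hsv(t)
blue=cv2.inRange(h,(105,100,30),(125,255,255))
m,_,s=comp(blue,(323,215),75); cs,_=cv2.findContours(m,cv2.RETR_EXTERNAL,cv2.CHAIN_APPROX_NONE)
P=np.concatenate(cs)[:,0].astype(float)
W=np.array([onz(t,u,v,.012)[:2] for u,v in P])
(cx,cy),(w,hh),a=cv2.minAreaRect((W*1000).astype(np.float32)); print('plate',cx,cy,w,hh,a,s)
# axis direction
b=cv2.boxPoints(((cx,cy),(w,hh),a)); e=b[1]-b[0]; e2=b[2]-b[1]
ax=e if np.linalg.norm(e)>np.linalg.norm(e2) else e2
ax=ax/np.linalg.norm(ax); ax*=np.sign(ax[0]); sp=np.array([cx,cy])-40*ax
print('x axis',ax,'yaw',np.arctan2(ax[1],ax[0]),'spindle',sp,'pivot',sp+105*ax)
S=np.r_[sp/1000,.08]
print('spindle top px',proj(t,S),'pivot px',proj(t,np.r_[(sp+105*ax)/1000,.04]))
sc=snap('scene'); print('scene spindle top px',proj(sc,S),'pivot',proj(sc,np.r_[(sp+105*ax)/1000,.04]))
# amber reel: flange outline
white=cv2.inRange(h,(0,0,130),(179,70,255)); amb=cv2.inRange(h,(8,150,90),(22,255,255))
mm,_,s=comp(white|amb,(453,229),35); cs,_=cv2.findContours(mm,cv2.RETR_EXTERNAL,cv2.CHAIN_APPROX_NONE)
P=max(cs,key=len)[:,0].astype(float); W=np.array([onz(t,u,v,.065)[:2] for u,v in P])*1000
print('flange circ',cv2.minEnclosingCircle(W.astype(np.float32)),s)
mm,ce,s=comp(amb,(457,228),11);print('neck',ce,s,onz(t,*ce,.097))
for nm,c,ctr in(('top',t,(453,229)),('scene',sc,(196,335))):
    x,y=ctr[0]-40,ctr[1]-40; crop=c['pixels'][y:y+80,x:x+80,::-1]; bl=(323,215) if nm=='top' else (350,300)
    x,y=bl[0]-50,bl[1]-50; c2=c['pixels'][y:y+100,x:x+100,::-1]
    cv2.imwrite(f'pics/c_{nm}.png',np.hstack([cv2.resize(crop,(400,400),interpolation=cv2.INTER_CUBIC),cv2.resize(c2,(400,400),interpolation=cv2.INTER_CUBIC)]))
# red post
for nm,c,n in(('top',t,(314,213)),('scene',sc,(359,268))):
    H=hsv(c); red=cv2.inRange(H,(0,150,70),(6,255,255))|cv2.inRange(H,(172,150,70),(179,255,255))
    print('post',nm,*comp(red,n,20)[1:])
cv2.imwrite('pics/c.png',np.vstack([cv2.resize(cv2.imread('pics/c_%s.png'%n),(600,300)) for n in('top','scene')]))
E
```

```text
plate 521.2909545898438 11.00299072265625 127.95726013183594 197.59536743164062 79.1854476928711 [ 289  171   66   90 3159]
x axis [ 0.9822396  -0.18763073] yaw -0.18874949 spindle [482.00136948  18.50821972] pivot [585.1365242   -1.19300747]
spindle top px [318.6637402  230.15038865] pivot px [326.10732346 186.89525502]
scene spindle top px [345.50268251 269.74492334] pivot [362.10901643 319.78499547]
flange circ ((477.60394287109375, -285.2207336425781), 55.13327407836914) [ 429  208   46   42 1277]
neck [457.29032258 227.81105991] [448 218  19  19 217] [ 0.47895626 -0.28950702  0.097     ]
post top [312.97058824 212.91176471] [310 210   7   7  34]
post scene [359.57142857 259.61904762] [357 258   6   5  21]
```

View pics/c.png

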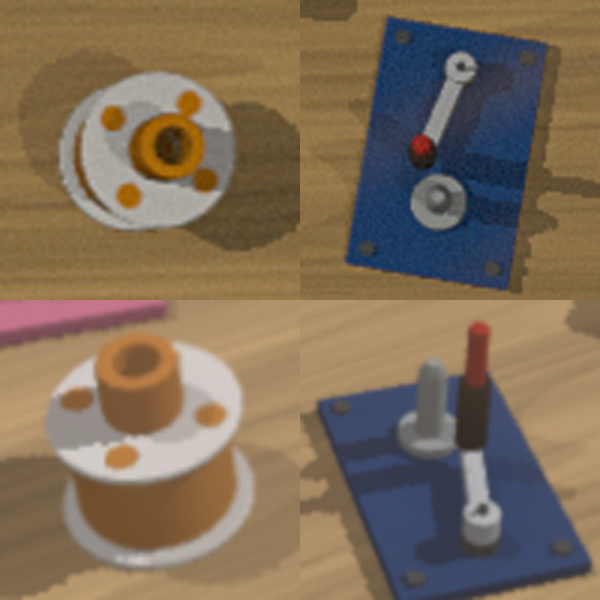

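The crops confirm the amber-necked reel with amber dots, and the blue stand with its arm swung in. Next I measure the post and the neck.

```bash
cat >> m.py <<'E'
def tri(c1,p1,c2,p2):
    A=[];b=[]
    for c,p in((c1,p1),(c2,p2)):
        o,d=ray(c,*p); d/=np.linalg.norm(d); M=np.eye(3)-np.outer(d,d); A.append(M); b.append(M@o)
    X=np.linalg.lstsq(np.vstack(A),np.hstack(b),rcond=None)[0]
    return X
def red(c): 
    H=hsv(c); return cv2.inRange(H,(0,140,50),(7,255,255))|cv2.inRange(H,(170,140,50),(179,255,255))
E
python3 - <<'E'
from m import *
t=snap('top');sc=snap('scene')
m,ce,s=comp(red(sc),(359,268),30); print(s)
ys,xs=np.nonzero(m); ptop=(xs[ys<=ys.min()+3].mean(), ys.min()+1.5)
m,ct,s=comp(red(t),(314,213),20); print(s,ct,ptop)
print('post z plane top',onz(t,*ct,.125),'scene',onz(sc,*ptop,.13),'tri',tri(t,ct,sc,ptop))
sp=np.array([.482,.0185]);yaw=-.1887;R=np.array([[np.cos(yaw),-np.sin(yaw)],[np.sin(yaw),np.cos(yaw)]])
d=R.T@(onz(t,*ct,.125)[:2]-sp); print('post in stand',d,'q',np.arctan2(d[1],.105-d[0]))
for q in (0,.1,.2,.3,.4): 
    P=np.r_[sp+R@[.105-.075*np.cos(q),.075*np.sin(q)],.13]; print(q,P,proj(t,P),proj(sc,P))
# neck in scene: hue mask; hole of bore
for nm,c,n in(('t',t,(457,228)),('s',sc,(193,315))):
    H=hsv(c); x,y=n; print(nm); print(c['pixels'][y-1:y+20:4,x-16:x+17:4].tolist() if 0 else '')
    amb=cv2.inRange(H,(6,120,40),(24,255,255)); amb2,ce,s=comp(amb,n,22); print('amb',ce,s)
H=hsv(sc); amb=cv2.inRange(H,(6,140,60),(20,255,255)); m,ce,s=comp(amb,(193,316),14)
ys,xs=np.nonzero(m)
for y in range(ys.min(),ys.min()+14): r=xs[ys==y]; print(y,r.min(),r.max())
print('pred neck centre top px scene',proj(sc,[.479,-.2895,.097]))
E
```

```text
[356 258   7  20 111]
[310 210   7   7  40] [313.075 213.2  ] (np.float64(359.39130434782606), np.float64(259.5))
post z plane top [0.51559607 0.02962048 0.125     ] scene [0.51892146 0.02566329 0.13      ] tri [0.51511564 0.02899268 0.12611687]
post in stand [0.0309137 0.0172251] q 0.228441927337311
0 [0.51146747 0.01287254 0.13      ] [320.9331646  214.70455207] [351.61953602 259.16441499]
0.1 [0.51324003 0.02015685 0.13      ] [317.50264282 213.95561273] [355.39307869 258.63201916]
0.2 [0.51573095 0.0272278  0.13      ] [314.16381121 212.8694554 ] [359.24977144 258.34116611]
0.3 [0.51891534 0.03401476 0.13      ] [310.95045549 211.45704523] [363.1570808  258.29363038]
0.4 [0.52276139 0.0404499  0.13      ] [307.89507672 209.7326889 ] [367.08226426 258.48953951]
t

amb [458.76368876 227.50144092] [448 213  23  27 347]
s

amb [192.57862903 316.22580645] [182 303  22  27 496]
304 191 196
305 187 199
306 186 200
307 184 200
308 183 201
309 183 202
310 182 202
311 182 202
312 182 202
313 182 202
314 182 202
315 182 202
316 183 202
317 183 202
pred neck centre top px scene [195.13652108 309.77370581]
```

```bash
python3 - <<'E'
from m import *
t=snap('top');sc=snap('scene')
a=onz(t,458.5,227.7,.097);b=onz(sc,192.4,310,.097);print(a,b,tri(t,(458.5,227.7),sc,(192.4,310)))
# flange outline in scene: top flange extreme columns; spindle columns in scene
H=hsv(sc);w=cv2.inRange(H,(0,0,120),(179,70,255))
m,ce,s=comp(w,(196,325),30);ys,xs=np.nonzero(m)
for y in range(318,334,2): r=xs[ys==y]; print(y,r.min(),r.max(),end=' ')
X=b; 
for X in (a,b): 
  print('flange pred', [proj(sc,[X[0]+.048*dx,X[1]+.048*dy,.065]).round(1).tolist() for dx,dy in((.46,.89),(-.46,-.89),(0,0))])
# spindle: grey column in scene
g=sc['pixels'][274:300:4,330:364].astype(int); print(); print(g.mean(2).round().astype(int))
# top: spindle/collar mask
Ht=hsv(t); nb=255-cv2.inRange(Ht,(100,90,20),(128,255,255)); m,ce,s=comp(nb,(319,232),14); print('collar',ce,s)
S=[.482,.0185]
print('pred collar', [proj(t,[S[0]+.022*dx,S[1]+.022*dy,.02]).round(1).tolist() for dx,dy in((1,0),(-1,0),(0,1),(0,-1))])
print('pred spindle edges z .05', [proj(sc,[S[0]+.01*dx,S[1]+.01*dy,z]).round(1).tolist() for z in(.03,.07) for dx,dy in((.46,.89),(-.46,-.89))])
E
```

```text
[ 0.47914316 -0.29224442  0.097     ] [ 0.47740928 -0.29411372  0.097     ] [ 0.47868189 -0.29322221  0.09750431]
318 171 220 320 170 220 322 169 220 324 168 220 326 168 220 328 168 219 330 168 218 332 169 217 flange pred [[222.0, 323.5], [169.9, 322.5], [195.9, 323.0]]
flange pred [[220.8, 323.2], [168.7, 322.2], [194.6, 322.7]]

[[138 138 138 138 139 139 141 140 134 117  98  98 101 104 107 110 117 125
  129 130 126 125 124 120 107  76  68  68  67  69  71  77  89 114]
 [126 125 118 100 101 101  96  92  89  89  93  94  94  95  95  95 101 110
  111  94  85  84  77  55  51  54  60  63  64  66  65  59  56  67]
 [ 82  82  82  82  82  82  82  83  85  89  93  93  94  94  93  95 104 112
  110  88  83  81  68  51  49  48  49  49  50  49  50  51  55  69]
 [ 81  81  82  82  82  84  88  94  94  91  93  93  93  93  92  96 105 111
  105  88  83  77  58  49  47  47  48  48  48  48  48  51  58  73]
 [ 81  80  88 118 144 142 141 136 116  93  91  92  92  92  93  97 108 120
  135 143 142 122  66  47  46  46  46  47  47  48  49  49  61  78]
 [ 64  64  78 101 106 106 106 106 103  97  93  92  92  93  94 100 111 121
  128 129 125 105  55  45  45  45  46  45  45  46  47  50  65  82]
 [ 63  63  65  73  86  95 107 125 137 145 147 147 147 148 148 147 147 145
  142 138 130 107  76  50  45  45  44  45  46  47  51  60  74  81]]
collar [318.87804878 231.91986063] [310 223  19  19 287]
pred collar [[318.5, 222.6], [318.9, 241.2], [309.4, 232.1], [328.0, 231.7]]
pred spindle edges z .05 [[349.3, 288.6], [339.6, 288.5], [350.3, 273.6], [340.3, 273.5]]
```

Emit:
apply_moves(
  steps=[0.022,-0.031,0,0,0,0.022,-0.031,0,0,0,0.022,-0.031,0,0,0,0.022,-0.031,0,0,0,0.022,-0.031,0,0,0],
  grip_force=15,
)

```text
time_s: 0.9
tcp_pos: [0.294, 0.3357, 0.2269]
tcp_rot: [0.177, 0.984, 0.0, 0.0]
force: [0.6, -0.0, 0.7]
finger_gap: 0.613
grasp_force: 0.0
```

Emit:
apply_moves(
  steps=[0.022,-0.031,0,0,0,0.022,-0.031,0,0,0,0.022,-0.031,0,0,0,0.022,-0.031,0,0,0,0.022,-0.031,0,0,0],
)

```text
time_s: 1.4
tcp_pos: [0.4041, 0.1806, 0.2269]
tcp_rot: [0.177, 0.984, 0.0, 0.0]
force: [0.5, -0.0, 0.2]
finger_gap: 0.5
grasp_force: 0.0
```

Emit:
apply_moves(
  steps=[0.022,-0.031,0,0,0,0.022,-0.031,0,0,0,0.022,-0.031,0,0,0,0.022,-0.031,0,0,0,0.022,-0.031,0,0,0],
)

```text
time_s: 1.9
tcp_pos: [0.5141, 0.0255, 0.2268]
tcp_rot: [0.178, 0.984, 0.0, 0.0]
force: [0.2, 0.7, -0.1]
finger_gap: 0.501
grasp_force: 0.0
```

Emit:
apply_moves(
  steps=[0.002,0.003,-0.03,0,0,0,0,-0.03,0,0,0,0,-0.03,0,0,0,0,-0.025,0,0,0,0,-0.015,0,0],
)

```text
time_s: 2.4
tcp_pos: [0.5144, 0.03, 0.0947]
tcp_rot: [0.178, 0.984, -0.0, -0.001]
force: [-0.1, 0.5, 0.7]
finger_gap: 0.502
grasp_force: 0.0
```

```bash
python3 - <<'E'
from m import *
s=robot.get_state(); print(s['tcp_pos'],s['force'])
sp=np.array([.482,.0185]);yaw=-.1887;R=np.array([[np.cos(yaw),-np.sin(yaw)],[np.sin(yaw),np.cos(yaw)]])
p=s['tcp_pos'][:2]
for q in np.linspace(.3,1.5,9):
    P=sp+R@[.105-.075*np.cos(q),.075*np.sin(q)]; print(q.round(2),P.round(4),(P-p).round(4)); p=P
E
```

```text
[0.51436979 0.0299517  0.0947459 ] [-0.145511    0.50547144  0.65320587]
0.3 [0.5189 0.034 ] [0.0045 0.0041]
0.45 [0.5249 0.0435] [0.006  0.0095]
0.6 [0.5323 0.052 ] [0.0074 0.0085]
0.75 [0.5408 0.0593] [0.0085 0.0073]
0.9 [0.5504 0.0653] [0.0095 0.0059]
1.05 [0.5607 0.0697] [0.0103 0.0045]
1.2 [0.5716 0.0726] [0.0109 0.0029]
1.35 [0.5827 0.0738] [0.0112 0.0012]
1.5 [0.594  0.0733] [ 0.0112 -0.0005]
```

Emit:
apply_moves(
  steps=[0.0045,0.004,0.001,0,0,0.003,0.005,0,-0.075,0,0.003,0.0045,0,-0.075,0,0.0035,0.0045,0,-0.075,0,0.004,0.004,0,-0.075,0],
)

```text
time_s: 2.9
tcp_pos: [0.5343, 0.0523, 0.099]
tcp_rot: [0.324, 0.946, 0.0, 0.001]
force: [-0.5, -0.3, -0.6]
finger_gap: 0.5
grasp_force: 0.5
```

Emit:
apply_moves(
  steps=[0.004,0.004,0,-0.075,0,0.0045,0.0035,0,-0.075,0,0.0045,0.003,0,-0.075,0,0.005,0.003,0,-0.075,0,0.005,0.0025,0,-0.075,0],
)

```text
time_s: 3.4
tcp_pos: [0.5574, 0.0683, 0.0991]
tcp_rot: [0.495, 0.869, 0.0, 0.001]
force: [0.0, -0.5, 0.2]
finger_gap: 0.497
grasp_force: 0.4
```

Emit:
apply_moves(
  steps=[0.005,0.002,0,-0.075,0,0.0055,0.0015,0,-0.075,0,0.0055,0.0015,0,-0.075,0,0.0055,0.001,0,-0.075,0,0.0055,0,0,-0.075,0],
)

```text
time_s: 3.9
tcp_pos: [0.5842, 0.0744, 0.0991]
tcp_rot: [0.648, 0.762, 0.0, 0.0]
force: [-0.7, -0.2, 1.6]
finger_gap: 0.501
grasp_force: 0.5
```

```bash
python3 - <<'E'
from m import *
c=snap('scene','s1');cv2.imwrite('pics/s1c.png',cv2.resize(c['pixels'][200:380,250:490,::-1],(720,540)))
E
```

```text
(no output)
```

View pics/s1c.png

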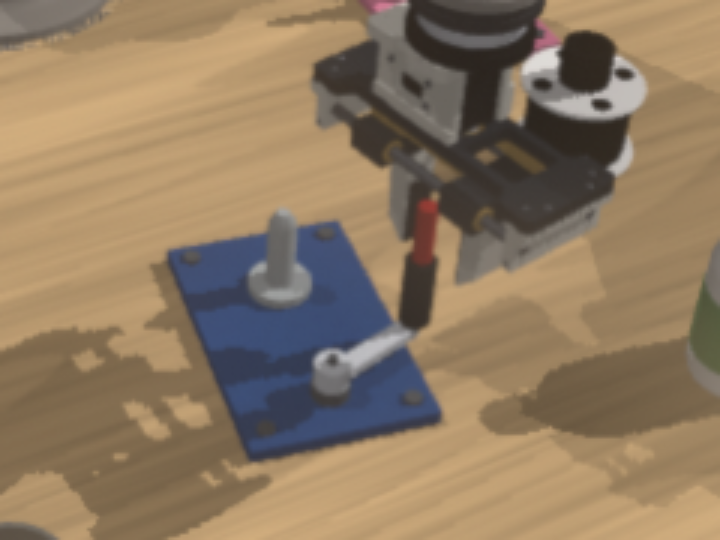

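The arm is swung out: the red post sits in the crop at (425,230), well away from the spindle at (282,250). I lift off and go to the amber reel.

Emit:
apply_moves(
  steps=[0,0,0.02,0,0,0,0,0.03,0,0,0,0,0.03,0,0.75,0,0,0.03,0,0.75,0,0,0.02,0,0.75],
)

```text
time_s: 4.45
tcp_pos: [0.5842, 0.0743, 0.2315]
tcp_rot: [0.646, 0.763, 0.002, 0.002]
force: [0.4, -0.2, -0.6]
finger_gap: 0.713
grasp_force: 0.0
```

Emit:
apply_moves(
  steps=[-0.0106,-0.0368,0,0,0.75,-0.0106,-0.0368,0,0,0.75,-0.0106,-0.0368,0,0,0.75,-0.0106,-0.0368,0,0,0.75,-0.0106,-0.0368,0,0,0.75],
)

```text
time_s: 4.95
tcp_pos: [0.5302, -0.1112, 0.2291]
tcp_rot: [0.646, 0.763, 0.0, 0.001]
force: [0.1, 0.4, -0.6]
finger_gap: 0.874
grasp_force: 0.0
```

Emit:
apply_moves(
  steps=[-0.0106,-0.0368,0,0,0.75,-0.0106,-0.0368,0,0,0.75,-0.0106,-0.0368,0,0,0.75,-0.0106,-0.0368,0,0,0.75,-0.0106,-0.0368,0,0,0.75],
)

```text
time_s: 5.45
tcp_pos: [0.4772, -0.2955, 0.2291]
tcp_rot: [0.646, 0.763, 0.0, 0.001]
force: [0.4, 1.2, -0.5]
finger_gap: 0.874
grasp_force: 0.0
```

Emit:
apply_moves(
  steps=[0,0,-0.03,0,0.75,0,0,-0.03,0,0.75,0,0,0,0,0.75,0,0,0,0,0.75,0,0,0,0,0.75],
)

```text
time_s: 5.95
tcp_pos: [0.4785, -0.2944, 0.1699]
tcp_rot: [0.646, 0.763, 0.0, 0.002]
force: [-0.2, -0.4, 1.0]
finger_gap: 0.872
grasp_force: 0.0
```

```bash
python3 - <<'E'
from m import *
s=robot.get_state(); print(s['time_s'],s['tcp_pos'],s['tcp_rot'],s['force'],s['finger_gap'],s['qpos'])
E
```

```text
5.95 [ 0.47846072 -0.29443703  0.16992249] [6.46408294e-01 7.62989563e-01 5.91737382e-05 1.80008871e-03] [-0.20215097 -0.43831367  1.03619401] 0.8722400236671456 [-6.88106177e-01  4.56452149e-01  1.51019334e+00  7.07581859e-05
  1.17134563e+00 -8.53191965e-01]
```

Emit:
apply_moves(
  steps=[0,0.001,-0.03,0,0.75,0,0,-0.03,0,0.75,0,0,-0.02,0,0.75,0,0,-0.012,0,0.75,0,0,-0.006,0,0.75],
)

```text
time_s: 6.45
tcp_pos: [0.4779, -0.2932, 0.07]
tcp_rot: [0.647, 0.763, 0.0, 0.0]
force: [0.5, 0.1, 0.8]
finger_gap: 0.876
grasp_force: 0.0
```

Emit:
apply_moves(
  steps=[0,0,0,0,0.75,0,0,0,0,-0.3,0,0,0,0,-1,0,0,0,0,-1,0,0,0,0,-1],
  grip_force=25,
)

```text
time_s: 6.95
tcp_pos: [0.4775, -0.2932, 0.0702]
tcp_rot: [0.647, 0.763, 0.0, 0.0]
force: [-0.2, 0.6, 0.5]
finger_gap: 0.58
grasp_force: 0.0
```

Emit:
apply_moves(
  steps=[0,0,0,0,-1,0,0,0,0,-1,0,0,0.01,0,-1,0,0,0.02,0,-1,0,0,0.02,0,-1],
)

```text
time_s: 7.45
tcp_pos: [0.4769, -0.2927, 0.1202]
tcp_rot: [0.647, 0.763, -0.0, -0.001]
force: [0.8, 0.1, -2.5]
finger_gap: 0.421
grasp_force: 25.0
```

Emit:
apply_moves(
  steps=[0,0,0.03,0,-1,0,0,0.03,0,-1,0,0,0.02,0,-1,0,0,0,0,-1,0,0,0,0,-1],
)

```text
time_s: 7.95
tcp_pos: [0.477, -0.2928, 0.1993]
tcp_rot: [0.647, 0.763, 0.0, -0.0]
force: [0.1, 1.0, -2.9]
finger_gap: 0.417
grasp_force: 25.0
```

```bash
python3 - <<'E'
from m import *
s=robot.get_state(); print(s['time_s'],s['tcp_pos'],s['tcp_rot'],s['force'],s['finger_gap'],s['grasp_force'])
c=snap('scene','s2');d=snap('top','t2')
cv2.imwrite('pics/s2c.png',np.hstack([cv2.resize(c['pixels'][220:360,130:270,::-1],(400,400)),cv2.resize(d['pixels'][160:300,390:530,::-1],(400,400))]))
E
```

```text
7.95 [ 0.47695836 -0.29275578  0.19931308] [ 6.46811181e-01  7.62650116e-01  3.33330105e-07 -3.10352083e-04] [ 0.05348887  0.99385829 -2.88309761] 0.4173126426885097 24.988782198051922
```

View pics/s2c.png

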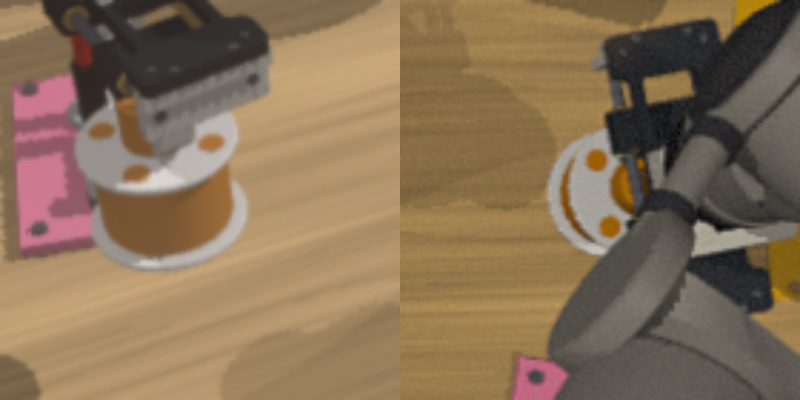

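The reel is held upright: the crop shows the flange level and the neck between the fingers, at left (160,140). I carry it to the spindle and stop above it.

Emit:
apply_moves(
  steps=[0.0005,0.02,0,0,-1,0.0005,0.031,0,0,-1,0.0005,0.035,0,0,-1,0.0005,0.035,0,0,-1,0.0005,0.035,0,0,-1],
)

```text
time_s: 8.55
tcp_pos: [0.4789, -0.1346, 0.1987]
tcp_rot: [0.647, 0.763, -0.0, -0.001]
force: [1.2, 0.0, -2.0]
finger_gap: 0.427
grasp_force: 25.0
```

Emit:
apply_moves(
  steps=[0.0005,0.035,0,0,-1,0.0005,0.035,0,0,-1,0.0005,0.035,0,0,-1,0.0005,0.03,0,0,-1,0.0005,0.02,0,0,-1],
)

```text
time_s: 9.05
tcp_pos: [0.481, 0.0209, 0.1988]
tcp_rot: [0.646, 0.763, -0.0, -0.001]
force: [-0.6, 0.1, -1.6]
finger_gap: 0.426
grasp_force: 25.0
```

Emit:
apply_moves(
  steps=[0,0,-0.015,0,-1,0,0,-0.01,0,-1,0,0,0,0,-1,0,0,0,0,-1,0,0,0,0,-1],
)

```text
time_s: 9.55
tcp_pos: [0.4825, 0.0176, 0.175]
tcp_rot: [0.647, 0.762, 0.0, 0.0]
force: [0.4, 0.2, -2.2]
finger_gap: 0.424
grasp_force: 25.0
```

```bash
python3 - <<'E'
from m import *
s=robot.get_state(); print(s['time_s'],s['tcp_pos'],s['tcp_rot'],s['force'],s['finger_gap'],s['grasp_force'])
c=snap('scene','s3');cv2.imwrite('pics/s3c.png',cv2.resize(c['pixels'][190:340,260:460,::-1],(800,600),interpolation=cv2.INTER_CUBIC))
tp=s['tcp_pos']; 
for z in(0,.005,.06,.065):
  print(z,[proj(c,[tp[0]+.048*dx,tp[1]+.048*dy,tp[2]-.07+z]).round(1).tolist() for dx,dy in((.46,.89),(-.46,-.89),(.85,-.45),(0,0))])
E
```

```text
9.55 [0.48254977 0.01761807 0.17502385] [6.47101270e-01 7.62404016e-01 1.45144797e-04 2.04555074e-04] [ 0.40667339  0.24003275 -2.2106069 ] 0.4243129462658343 24.988908068917226
0 [[370.1, 260.5], [321.4, 259.9], [346.4, 275.3], [345.8, 260.2]]
0.005 [[370.3, 258.5], [321.4, 258.0], [346.5, 273.3], [345.9, 258.2]]
0.06 [[372.3, 235.9], [321.9, 235.3], [347.8, 250.4], [347.1, 235.6]]
0.065 [[372.5, 233.8], [321.9, 233.2], [347.9, 248.2], [347.2, 233.5]]
```

View pics/s3c.png

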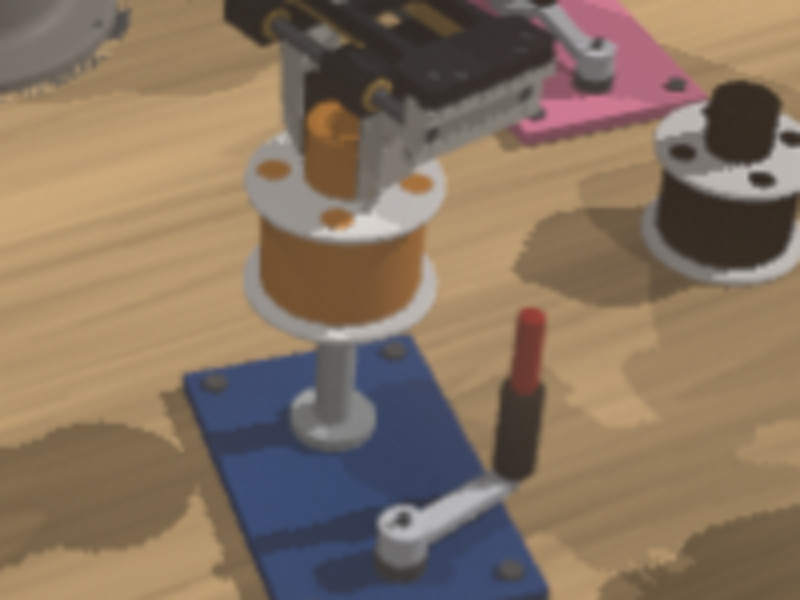

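The reel hangs over the spindle: flange columns 321–369 are centred on the shaft at about 344–345. The post is clear at about (392,280), so I lower slowly while watching the force.

Emit:
apply_moves(
  steps=[0,0,-0.01,0,-1,0,0,-0.008,0,-1,0,0,-0.006,0,-1,0,0,-0.005,0,-1,0,0,-0.003,0,-1],
)

```text
time_s: 10.1
tcp_pos: [0.4821, 0.018, 0.142]
tcp_rot: [0.647, 0.763, -0.0, -0.0]
force: [0.0, 0.4, -2.0]
finger_gap: 0.422
grasp_force: 25.0
```

Emit:
apply_moves(
  steps=[0,0,-0.003,0,-1,0,0,-0.003,0,-1,0,0,-0.003,0,-1,0,0,0,0,-1,0,0,0,0,-1],
)

```text
time_s: 10.6
tcp_pos: [0.4824, 0.018, 0.1338]
tcp_rot: [0.647, 0.763, 0.0, 0.0]
force: [-0.3, -0.0, -2.1]
finger_gap: 0.425
grasp_force: 25.0
```

Bottom is at about 0.064 with no resistance, so it's on the straight shaft. I continue down.

Emit:
apply_moves(
  steps=[0,0,-0.004,0,-1,0,0,-0.005,0,-1,0,0,-0.005,0,-1,0,0,-0.005,0,-1,0,0,0,0,-1],
)

```text
time_s: 11.1
tcp_pos: [0.4818, 0.018, 0.1138]
tcp_rot: [0.647, 0.763, -0.0, -0.001]
force: [-0.3, -0.3, -2.2]
finger_gap: 0.427
grasp_force: 25.0
```

Emit:
apply_moves(
  steps=[0,0,-0.005,0,-1,0,0,-0.005,0,-1,0,0,-0.005,0,-1,0,0,-0.004,0,-1,0,0,0,0,-1],
)

```text
time_s: 11.6
tcp_pos: [0.4819, 0.018, 0.0951]
tcp_rot: [0.647, 0.763, -0.0, -0.001]
force: [0.5, -0.5, -3.0]
finger_gap: 0.421
grasp_force: 25.0
```

Emit:
apply_moves(
  steps=[0,0,-0.002,0,-1,0,0,-0.001,0,-1,0,0,-0.001,0,-1,0,0,0,0,-1,0,0,0,0,-1],
)

```text
time_s: 12.1
tcp_pos: [0.4824, 0.018, 0.0918]
tcp_rot: [0.647, 0.763, 0.0, 0.0]
force: [-0.1, 0.5, -3.0]
finger_gap: 0.422
grasp_force: 25.0
```

Emit:
apply_moves(
  steps=[0,0,-0.001,0,-1,0,0,-0.0005,0,-1,0,0,0,0,-1,0,0,0,0,-1,0,0,0,0,-1],
)

```text
time_s: 12.6
tcp_pos: [0.4824, 0.018, 0.0902]
tcp_rot: [0.647, 0.763, 0.0, 0.0]
force: [1.1, -0.7, -2.6]
finger_gap: 0.423
grasp_force: 25.0
```

Emit:
apply_moves(
  steps=[0,0,-0.0005,0,-1,0,0,-0.0005,0,-1,0,0,0,0,-1,0,0,0,0,-1,0,0,0,0,-1],
)

```text
time_s: 13.1
tcp_pos: [0.4825, 0.0179, 0.0898]
tcp_rot: [0.647, 0.763, 0.0, 0.0]
force: [-2.0, -0.1, 5.3]
finger_gap: 0.424
grasp_force: 25.0
```

Emit:
apply_moves(
  steps=[0,0,-0.0005,0,-1,0,0,-0.0005,0,-1,0,0,0,0,-1,0,0,0,0,-1,0,0,0,0,-1],
)

```text
time_s: 13.6
tcp_pos: [0.4827, 0.0179, 0.0896]
tcp_rot: [0.647, 0.763, 0.0, 0.001]
force: [-3.7, 1.2, 14.5]
finger_gap: 0.424
grasp_force: 25.0
```

The reel is seated, with the force rising to +14 N at z 0.0896. I ease off, release and lift.

Emit:
apply_moves(
  steps=[0,0,0.0007,0,-1,0,0,0,0,-0.1,0,0,0,0,0.1,0,0,0,0,0.35,0,0,0,0,0.35],
)

```text
time_s: 14.1
tcp_pos: [0.4823, 0.0179, 0.0887]
tcp_rot: [0.647, 0.763, -0.0, -0.0]
force: [0.3, -1.0, 0.3]
finger_gap: 0.652
grasp_force: 0.0
```

Emit:
apply_moves(
  steps=[0,0,0,0,0.35,0,0,0,0,0.35,0,0,0,0,0.35,0,0,0,0,0.35,0,0,0.005,0,0.35],
)

```text
time_s: 14.6
tcp_pos: [0.4819, 0.018, 0.0936]
tcp_rot: [0.647, 0.763, -0.0, -0.0]
force: [-0.7, 0.8, -1.1]
finger_gap: 0.675
grasp_force: 0.0
```

Emit:
apply_moves(
  steps=[0,0,0.01,0,0.35,0,0,0.025,0,0.35,0,0,0.03,0,0.35,0,0,0.03,0,0.35,0,0,0.03,0,0.35],
)

```text
time_s: 15.1
tcp_pos: [0.4822, 0.018, 0.2212]
tcp_rot: [0.647, 0.763, 0.0, 0.0]
force: [0.1, -0.3, -1.0]
finger_gap: 0.672
grasp_force: 0.0
```

```bash
python3 - <<'E'
from m import *
s=robot.get_state(); print(s['time_s'],s['tcp_pos'],s['force'],s['finger_gap'],s['grasp_force'])
c=snap('scene','s4');cv2.imwrite('pics/s4c.png',cv2.resize(c['pixels'][190:340,260:460,::-1],(800,600),interpolation=cv2.INTER_CUBIC))
sp=np.array([.482,.0185])
print('flange pred px',[proj(c,[sp[0]+.048*dx,sp[1]+.048*dy,z]).round(1).tolist() for z in(.02,.085) for dx,dy in((.46,.89),(-.46,-.89),(.85,-.45))])
ptop=None
m,ce,st=comp(red(c),(392,275),20); ys,xs=np.nonzero(m); p=(xs[ys<=ys.min()+3].mean(),ys.min()+1.5); X=onz(c,*p,.13)
yaw=-.1887;R=np.array([[np.cos(yaw),-np.sin(yaw)],[np.sin(yaw),np.cos(yaw)]]); d=R.T@(X[:2]-sp); q=np.arctan2(d[1],.105-d[0])
print('post',X,d,'q',q,'tang y angle',yaw+np.pi/2-q)
for q in np.arange(q,.45,-.1):
    print(q.round(2),(sp+R@[.105-.075*np.cos(q),.075*np.sin(q)]).round(4))
E
```

```text
15.1 [0.48223725 0.01797542 0.22115383] [ 0.10864978 -0.32343026 -1.03185201] 0.6722497141419 0.0
flange pred px [[367.5, 292.4], [321.0, 291.9], [344.8, 307.6], [369.7, 268.1], [321.5, 267.5], [346.2, 283.0]]
post [0.56973462 0.06751256 0.13      ] [0.07698336 0.06459998] q 1.161584654056161 tang y angle 0.2205116727387355
1.16 [0.5687 0.072 ]
1.06 [0.5615 0.07  ]
0.96 [0.5545 0.0673]
0.86 [0.5478 0.0639]
0.76 [0.5415 0.0598]
0.66 [0.5357 0.0552]
0.56 [0.5303 0.0499]
0.46 [0.5254 0.0442]
```

View pics/s4c.png

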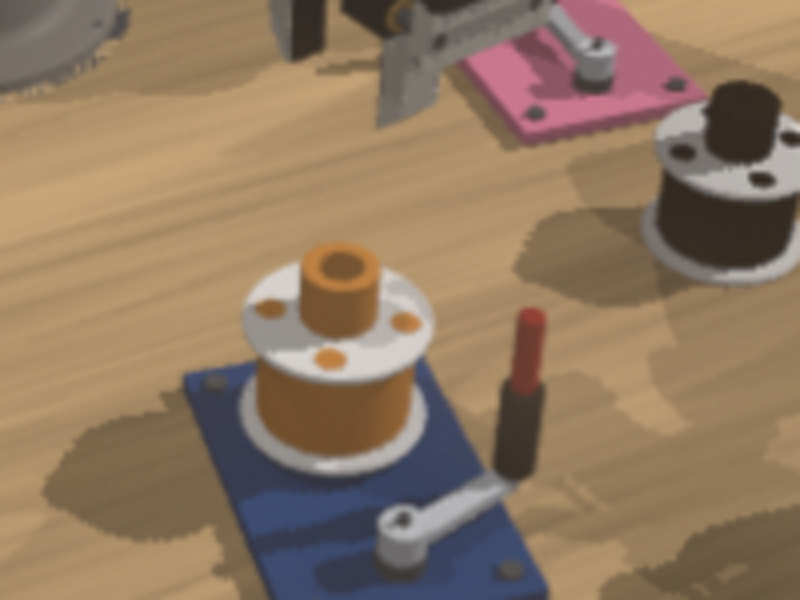

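The reel sits upright on the seat (flange columns 321–367, bottom edge at row 308, as predicted), and the post is out at (392,270). Next I plan an inward push with shut fingers from outside the post.

```bash
python3 - <<'E'
from m import *
s=robot.get_state(); x,y=s['tcp_rot'][:2]; print('tool y angle',np.arctan2(2*y*y-1,2*x*y), s['tcp_pos'])
sp=np.array([.482,.0185]);yaw=-.1887;R=np.array([[np.cos(yaw),-np.sin(yaw)],[np.sin(yaw),np.cos(yaw)]])
p=s['tcp_pos'][:2]
for q in [1.3]+list(np.arange(1.2,.45,-.075)):
    a=yaw+np.pi/2-q; P=sp+R@[.105-.075*np.cos(q),.075*np.sin(q)]+.026*np.array([np.cos(a),np.sin(a)]); print(round(q,3),P.round(4),(P-p).round(4),round(a,3)); p=P
E
```

```text
tool y angle 0.16411358675869583 [0.48462105 0.0177687  0.22604487]
1.3 [0.6049 0.0757] [0.1203 0.0579] 0.082
1.2 [0.5971 0.0773] [-0.0078  0.0016] 0.182
1.125 [0.5912 0.0779] [-0.0059  0.0007] 0.257
1.05 [0.5853 0.0782] [-0.0059  0.0002] 0.332
0.975 [0.5793 0.078 ] [-0.0059 -0.0002] 0.407
0.9 [0.5734 0.0773] [-0.0059 -0.0007] 0.482
0.825 [0.5676 0.0762] [-0.0058 -0.0011] 0.557
0.75 [0.5618 0.0747] [-0.0058 -0.0015] 0.632
0.675 [0.5562 0.0727] [-0.0056 -0.002 ] 0.707
0.6 [0.5507 0.0703] [-0.0055 -0.0024] 0.782
0.525 [0.5455 0.0676] [-0.0053 -0.0028] 0.857
```

Emit:
apply_moves(
  steps=[0.022,0.011,0,0,-1,0.025,0.012,0,0,-1,0.025,0.012,0,0,-1,0.025,0.012,0,0,-1,0.025,0.013,0,0,-1],
)

```text
time_s: 15.65
tcp_pos: [0.6053, 0.0784, 0.2197]
tcp_rot: [0.647, 0.763, 0.0, 0.0]
force: [0.3, -0.8, 0.1]
finger_gap: 0.289
grasp_force: 0.0
```

Emit:
apply_moves(
  steps=[0.003,-0.001,0,0,-1,0,0,0,0,-1,0,0,0,0,-1,0,0,-0.03,0,-1,0,0,-0.03,0,-1],
)

```text
time_s: 16.15
tcp_pos: [0.6072, 0.0764, 0.1598]
tcp_rot: [0.647, 0.762, 0.001, 0.001]
force: [0.0, 0.2, -0.7]
finger_gap: 0.004
grasp_force: 0.0
```

Emit:
apply_moves(
  steps=[0,0,-0.03,0,-1,0,0,-0.02,0,-1,0,0,-0.01,0,-1,0,0,0,0,-1,0,0,0,0,-1],
)

```text
time_s: 16.65
tcp_pos: [0.6078, 0.0768, 0.1002]
tcp_rot: [0.647, 0.763, 0.001, 0.001]
force: [0.1, -0.3, -0.2]
finger_gap: 0.003
grasp_force: 0.0
```

Emit:
apply_moves(
  steps=[-0.0055,0,0,0,-1,-0.005,0.0005,0,0.02,-1,-0.006,0.0005,0,0.075,-1,-0.006,0,0,0.075,-1,-0.006,0,0,0.075,-1],
)

```text
time_s: 17.15
tcp_pos: [0.5788, 0.0781, 0.0999]
tcp_rot: [0.547, 0.837, 0.001, 0.001]
force: [0.8, 0.7, 0.1]
finger_gap: 0.004
grasp_force: 0.5
```

Emit:
apply_moves(
  steps=[-0.006,-0.0005,0,0.075,-1,-0.006,-0.001,0,0.075,-1,-0.006,-0.0015,0,0.075,-1,0,0,0,0,-1,0,0,0,0,-1],
)

```text
time_s: 17.65
tcp_pos: [0.5609, 0.0751, 0.0995]
tcp_rot: [0.452, 0.892, 0.0, 0.0]
force: [0.2, 0.5, -0.1]
finger_gap: 0.008
grasp_force: 0.0
```

```bash
python3 - <<'E'
from m import *
s=robot.get_state(); print(s['time_s'],s['tcp_pos'],s['force'])
c=snap('scene','s5');cv2.imwrite('pics/s5c.png',cv2.resize(c['pixels'][190:340,260:460,::-1],(800,600),interpolation=cv2.INTER_CUBIC))
E
```

```text
17.65 [0.56092623 0.0750526  0.09954323] [ 0.17153348  0.54952272 -0.11964677]
```

View pics/s5c.png

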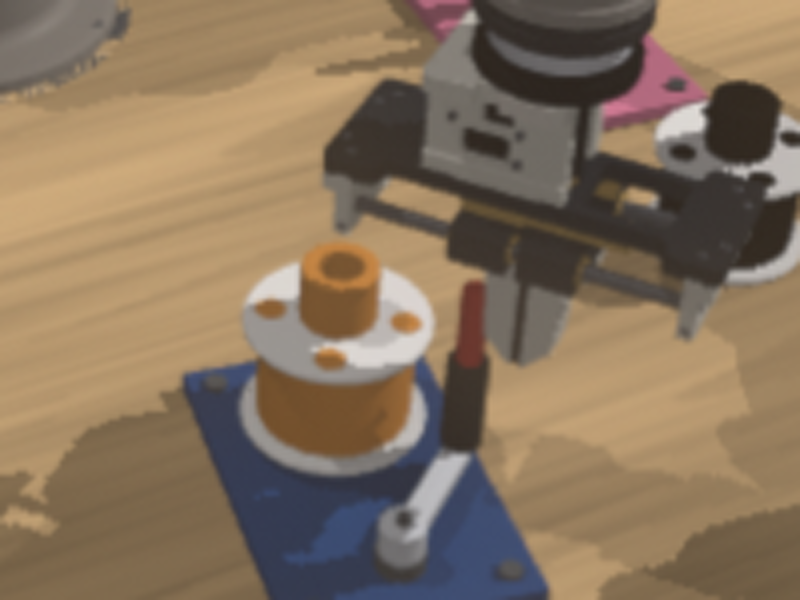

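The fingers push the post (470,320 in the crop) inwards, and the roller at (465,400) is close to the flange edge at (430,330). I go on in small steps until contact.

Emit:
apply_moves(
  steps=[-0.0028,-0.0009,0,0.038,-1,-0.0028,-0.001,0,0.038,-1,-0.0028,-0.0011,0,0.038,-1,0,0,0,0,-1,0,0,0,0,-1],
)

```text
time_s: 18.2
tcp_pos: [0.5526, 0.072, 0.099]
tcp_rot: [0.401, 0.916, 0.0, 0.0]
force: [-0.1, 0.9, -0.8]
finger_gap: 0.009
grasp_force: 0.0
```

Emit:
apply_moves(
  steps=[-0.0014,-0.0006,0,0.018,-1,-0.0014,-0.0006,0,0.018,-1,0,0,0,0,-1,0,0,0,0,-1,0,0,0,0,-1],
)

```text
time_s: 18.7
tcp_pos: [0.5496, 0.0707, 0.0989]
tcp_rot: [0.383, 0.924, -0.0, -0.0]
force: [0.2, -0.6, 0.0]
finger_gap: 0.007
grasp_force: 0.1
```

Emit:
apply_moves(
  steps=[-0.001,-0.0005,0,0,-1,0,0,0,0,-1,-0.001,-0.0005,0,0,-1,0,0,0,0,-1,0,0,0,0,-1],
)

```text
time_s: 19.2
tcp_pos: [0.5476, 0.0697, 0.0989]
tcp_rot: [0.383, 0.924, 0.0, -0.0]
force: [0.8, -0.4, 0.2]
finger_gap: 0.004
grasp_force: 0.3
```

Emit:
apply_moves(
  steps=[-0.001,-0.0005,0,0,-1,0,0,0,0,-1,0,0,0,0,-1,0,0,0,0,-1,0,0,0,0,-1],
)

```text
time_s: 19.7
tcp_pos: [0.547, 0.0693, 0.099]
tcp_rot: [0.383, 0.924, 0.0, 0.0]
force: [4.2, 0.5, -1.2]
finger_gap: 0.004
grasp_force: 1.5
```

Contact: the force jumps to 4 N. I nudge slightly further, then back off and lift.

Emit:
apply_moves(
  steps=[-0.0004,-0.0003,0,0,-1,0,0,0,0,-1,0,0,0,0,-1,0.002,0.002,0,0,-1,0.006,0.005,0,0,-1],
)

```text
time_s: 20.2
tcp_pos: [0.5532, 0.0759, 0.0986]
tcp_rot: [0.384, 0.924, -0.001, -0.001]
force: [-0.2, -0.1, -0.1]
finger_gap: 0.007
grasp_force: 0.0
```

Emit:
apply_moves(
  steps=[0.01,0.01,0,0,-1,0.005,0.005,0.02,0,-1,0,0,0.04,0,-1,0,0,0.04,0,-1,0,0,0.02,0,-1],
)

```text
time_s: 20.7
tcp_pos: [0.5701, 0.0915, 0.2224]
tcp_rot: [0.383, 0.924, 0.001, 0.002]
force: [-0.6, 0.6, -1.1]
finger_gap: 0.004
grasp_force: 0.0
```

```bash
python3 - <<'E'
from m import *
s=robot.get_state(); print(s['time_s'],s['tcp_pos'],s['force'])
c=snap('scene','s6');cv2.imwrite('pics/s6c.png',cv2.resize(c['pixels'][190:340,260:460,::-1],(800,600),interpolation=cv2.INTER_CUBIC))
m,ce,st=comp(red(c),(376,270),25); ys,xs=np.nonzero(m); p=(xs[ys<=ys.min()+3].mean(),ys.min()+1.5); X=onz(c,*p,.13)
sp=np.array([.482,.0185]); n=onz(c,344.9,256.5,.117); print('post',X,'dist to spindle',np.linalg.norm(X[:2]-sp),'neck',n,np.linalg.norm(X[:2]-n[:2]))
E
```

```text
20.7 [0.5701472  0.09150271 0.22235161] [-0.5688775   0.60543213 -1.11061758]
post [0.53187172 0.04500657 0.13      ] dist to spindle 0.05647819745397053 neck [0.48444584 0.01398097 0.117     ] 0.05667276585035473
```

View pics/s6c.png

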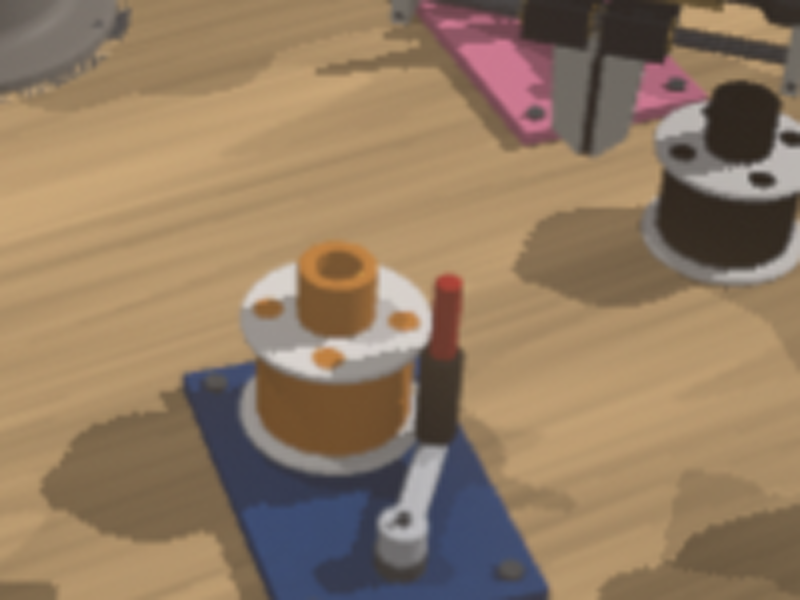

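The roller (440,390 in the crop) rests against the flange edge (430,330), about 57 mm from the reel's axis, so within 64 mm. The reel is upright and seated, and the gripper is clear.

```bash
python3 -c "
from rig import job
print(job.hand_in())"
```

```text
the job is handed in; nothing more can be done
None
```

The job is handed in, though no verdict came back: the amber reel sits fully down on the blue stand's seat and is released, the roller rests against it at about 57 mm by the camera (limit 64 mm), and I kept clear of the black reel, bottle and beaker, finishing at about 21 s of the 72 s allowed.

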